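# Tip the stone sample into the balance bowl

## Robot

A 6-joint arm with a two-finger parallel gripper is mounted at the origin on the work surface. World frame = base frame: x ahead of the robot, y to its left, z up, the work surface at z = 0. Lengths are in m, angles in rad, forces in N, time in s.
With the tool pointing down it reaches from about 0.425 to 0.95 m from the base axis. Payload 3.5 kg.
Tool frame: the origin (TCP) lies on the centre line of the jaws, within the pads' length; the fingertips stand 19 mm ahead of it and the grasp point (between the pads) is the TCP; z points along the fingers, y is the line along which they close (so a half turn about z gives the same grasp; the last joint's range is limited). The gripper opens to 85 mm and grips with 20 to 120 N. Pads are 22 mm wide; open, the fingers measure 114 mm over their backs; the gripper's body (76 mm by 85 mm) begins 54 mm behind the grasp point. The pads swing forward as they close: fully open they stand 13 mm farther back than shut.
Start: joints at [-1.315, 0.286, 1.577, -0, 1.279, -0.15], TCP at [0.266, -0.62, 0.25] pointing down, gripper open.
Joint ranges: [-2.77, 2.77], [-0.9, 2.22], [0.21, 2.48], [-1.53, 4.67], [0.24, 2.81], [-2.84, 2.84]. Speed limits (rad/s): [2.79, 2.79, 3.14, 3.14, 3.14, 3.14].

## Interface

Orientations are given as a unit quaternion [x, y, z, w].
In Python, from plant import ctrl, imaging gives the robot as it stands. The module is installed in compiled form; this text tells all that it offers.
- The arm moves only by the shell command python3 -m handwheel 'ROWS' [OPENING] [FORCE]. ROWS is JSON, one flat list of numbers, 6 for each row, row after row: the shift along the world's x, y, z in units of 150 mm (1.0 is 150 mm), then the turn, a rotation vector about the world's x, y, z in units of 90 degrees (1.0 is 90 degrees). In form: [tx, ty, tz, rx, ry, rz, tx, ty, tz, rx, ry, rz, ...]. A call has 1 to 5 rows; each row shifts and turns the commanded pose from where the row before left it; what a row does not reach is not made up. A row lasts 1/12 s, in which the tool goes at most 41.7 mm and 7.16 degrees, less where a joint would pass 70% of its speed; a pose out of reach is approached as far as the arm can. A call with a number of a shift or a turn outside -1 to 1 is refused whole. A call with a gripper value outside its range is refused whole. OPENING is the opening, from 0 (shut) to 1 (fully open), set as the call begins (- or left out, the last holds). The fingers move at their own pace and stop on an object; FORCE is the grip in N (left out, the last holds). Time passes only in rows, so rows that do not move let the fingers close. It gives the time, the measured TCP pose, the force, the opening and the grip force at its end, in the units of the state.
- ctrl.get_state(): the state, without advancing time (a new reading comes with each control period).
- imaging.read_camera(name): name is "side" or "top" or "wrist"; returns (picture, depth): 420x560x3 uint8, blue, green, red; 420x560 float32, m along the optical axis (not along the pixel's ray), 0 where there is no reading.
- imaging.get_calibration(name): a dict with "fovy" (degrees; the focal length in pixels is half the picture's height over the tangent of half this angle, whatever the lens; pixels are square), "cx", "cy" (the principal point, pixels), "distortion" ([k1, k2, p1, p2, k3] as OpenCV has them; the pictures are not rectified), "R" (3x3) and "t" (3): a world point X has camera coordinates R X + t. Camera axes: x right, y down, z forward; pixel columns grow to the right and rows downward; lengths in m; the calibration is good to about 2 mm. A picture is of the moment at which its call begins: read the wrist's pose just before it. get_calibration takes no time and is no camera call; for the wrist camera it gives the pose at the moment of the call.
- ctrl.sign_off(): hands the job in; it is judged then, once.
The state is a dict: "time": time; "qpos": joint angles; "dq": joint speeds; "joint_efforts": joint torques, N m; "eef_pos": TCP position; "tcp_rot": TCP orientation; "contact_force": force on the tool from outside, world axes, zero at the start; "wrist_torque": the same for the moment, N m; "opening": opening from 0.0 (shut) to 1.0 (fully open); "finger_force": force on a finger pad.
Only numpy, scipy, OpenCV 4.12 (cv2) and the standard library are available. Lean on these libraries where they do the work, as an engineer would, in place of code of your own. Each camera call takes 0.05 s, during which the arm holds its last target. There are 200 camera calls.

## Task

Pick up the white dipper, with the six stones in it, and pour all the stones into the round metal bowl on the balance. Then gently set the empty dipper down upright on the white disc, with its whole foot on the disc, and let go. Leave the brown jar and the beaker where they are.

Things in the scene. Friction and masses are not known exactly. Their poses are not given: they have to be found in the camera images.
- dipper: loose white plastic dipper, 105 to 170 g: open round cup 54 mm high, outside tapering from 112 mm diameter at the rim to 60 mm at the foot, wall 4 mm, floor 5 mm; straight flat-sided handle along -x out to 144 mm from the cup's axis, 16 mm wide (y), z 33 to 47 mm. Origin at the centre of the cup's underside, z to the mouth. Stands upright by itself; starts with the handle roughly towards the robot
- dipper_grip (a point): middle of the part of the dipper's handle to grip, 120 mm from the cup's axis (at -120, 0, 40 mm in the dipper's frame)
- dipper_mid (a point): a point on the cup's axis, 30 mm above its underside, among the stones
- stone0: a rough grey-brown stone, about 24 mm across and 18 mm high; origin at its middle; all six (stone0 to stone5) start loose in the dipper in two layers, 16 g
- stone1: a rough grey-brown stone, about 24 mm across and 18 mm high; origin at its middle; all six (stone0 to stone5) start loose in the dipper in two layers, 16 g
- stone2: a rough grey-brown stone, about 24 mm across and 18 mm high; origin at its middle; all six (stone0 to stone5) start loose in the dipper in two layers, 16 g
- stone3: a rough grey-brown stone, about 24 mm across and 18 mm high; origin at its middle; all six (stone0 to stone5) start loose in the dipper in two layers, 16 g
- stone4: a rough grey-brown stone, about 24 mm across and 18 mm high; origin at its middle; all six (stone0 to stone5) start loose in the dipper in two layers, 16 g
- stone5: a rough grey-brown stone, about 24 mm across and 18 mm high; origin at its middle; all six (stone0 to stone5) start loose in the dipper in two layers, 16 g
- balance: fixed low white bench balance, 150 mm wide (y), reaching from 130 mm in front (-x) to 80 mm behind its origin, 40 mm high, with an open round metal bowl fixed on top. Origin under the bowl's centre, at bench height, z up
- bowl_floor (a point): centre of the bowl's inner floor, 54 mm above the bench; the bowl is 45 mm high outside, 160 mm diameter at the rim, 124 mm at the floor, wall 3 mm; its rim is 95 mm above the bench
- disc: fixed flat white plastic disc on the bench, 130 mm diameter, 4 mm thick; origin at the centre of its underside. Balance, disc and dipper stand in any order from left to right
- jar: loose squat brown glass jar with a black cap, 60 mm diameter, 75 mm tall; leave it alone; origin at the centre of its underside
- beaker: loose empty white beaker without a handle, 68 mm diameter at the rim, 70 mm high; leave it alone; origin at the centre of its underside
Things that resemble listed ones, but are neither listed nor needed, are in the scene too. Of the things shaped like the disc, the white one is meant.

How it is judged:
On the way, in this order (a step that is already met when the one before it is completed fails the run):
1. the dipper is lifted more than 50 mm off the bench with all six stones in it (height (world z) of dipper above 0.05 m and distance between each of stone0, stone1, stone2, stone3, stone4, stone5 and dipper_mid below 0.055 m), for 0.2 s.
2. all six stones are in the bowl of the balance and out of the dipper (horizontal distance between each of stone0, stone1, stone2, stone3, stone4, stone5 and bowl_floor below 0.075 m and z of stone0 in the frame of bowl_floor between 0 and 0.045 m and z of stone1 in the frame of bowl_floor between 0 and 0.045 m and z of stone2 in the frame of bowl_floor between 0 and 0.045 m and z of stone3 in the frame of bowl_floor between 0 and 0.045 m and z of stone4 in the frame of bowl_floor between 0 and 0.045 m and z of stone5 in the frame of bowl_floor between 0 and 0.045 m and distance between each of stone0, stone1, stone2, stone3, stone4, stone5 and dipper_mid above 0.06 m), for 0.2 s.
At the end, for the whole second after the job is handed in: All six stones lie still in the bowl (centres within 75 mm of its axis, under 45 mm above its floor); the released dipper stands still on the disc, upright within 7 degrees, centre within 35 mm of the disc's, underside under 10 mm above the disc's underside (horizontal distance between each of stone0, stone1, stone2, stone3, stone4, stone5 and bowl_floor below 0.075 m and z of stone0 in the frame of bowl_floor between 0 and 0.045 m and z of stone1 in the frame of bowl_floor between 0 and 0.045 m and z of stone2 in the frame of bowl_floor between 0 and 0.045 m and z of stone3 in the frame of bowl_floor between 0 and 0.045 m and z of stone4 in the frame of bowl_floor between 0 and 0.045 m and z of stone5 in the frame of bowl_floor between 0 and 0.045 m and linear speed of each of stone0, stone1, stone2, stone3, stone4, stone5 below 0.05 m/s and horizontal distance between dipper and disc below 0.035 m and z of dipper in the frame of disc between 0 and 0.01 m and angle between dipper's own z axis and vertical below 0.12 rad and linear speed of dipper below 0.02 m/s); the robot touches nothing.
It fails at once if the jar is moved by more than 30 mm or tipped (distance of jar from where it was at the start of the episode above 0.03 m or angle between jar's own z axis and vertical above 0.3 rad).
It fails at once if the beaker is moved by more than 30 mm or tipped (distance of beaker from where it was at the start of the episode above 0.03 m or angle between beaker's own z axis and vertical above 0.3 rad).
It fails at once if the dipper is dropped or pressed on the disc with more than 40 N (contact force between dipper and disc above 40 N).
It also fails if it takes over 67 s, if anything falls off the work surface, if the arm or the gripper's body presses on something with over 40 N, if the wrist force passes 120 N, or if a joint passes its speed limit or range.

## Working session

There is one attempt and no reset: what is moved stays moved. The work goes in short steps, Python scripts to look and compute and a shell command to move; the robot and the scene stay as the last step left them, time stands still between calls to the robot, and variables do not carry over. Pictures are saved under pics/ and viewed, at most 10 in all, crops included, and the job is handed in when it is done.

```bash
mkdir -p pics; cat > h.py <<'E'
import numpy as np, cv2
from plant import ctrl, imaging
def K(c):
    f=210/np.tan(np.radians(c["fovy"])/2); return np.array([[f,0,c["cx"]],[0,f,c["cy"]],[0,0,1.]])
def world(c,depth,u,v,r=2):
    p=cv2.undistortPoints(np.array([[[u,v]]],float),K(c),np.array(c["distortion"]))[0,0]
    d=depth[int(v)-r:int(v)+r+1,int(u)-r:int(u)+r+1]; d=np.median(d[d>0])
    return np.array(c["R"]).T@(np.array([p[0]*d,p[1]*d,d])-np.array(c["t"]))
def ray(c,u,v):
    p=cv2.undistortPoints(np.array([[[u,v]]],float),K(c),np.array(c["distortion"]))[0,0]
    R=np.array(c["R"]); return -R.T@np.array(c["t"]), R.T@np.array([p[0],p[1],1])
def atz(c,u,v,z):
    o,d=ray(c,u,v); return o+d*(z-o[2])/d[2]
def proj(c,X):
    R=np.array(c["R"]); return cv2.projectPoints(np.array(X,float).reshape(-1,1,3),cv2.Rodrigues(R)[0],np.array(c["t"],float),K(c),np.array(c["distortion"]))[0][:,0]
def snap(n,tag):
    c=imaging.get_calibration(n); im,d=imaging.read_camera(n); cv2.imwrite(f"pics/{tag}.png",im); np.savez(f"{tag}.npz",d=d,im=im,c=np.array(c,dtype=object)); return c,im,d
def load(tag):
    z=np.load(f"{tag}.npz",allow_pickle=True); return z["c"].item(),z["im"],z["d"]
E
python3 - <<'E'
from h import *
a=snap("top","top0")[1];b=snap("side","side0")[1]
s=ctrl.get_state();print(s)
for n in("top","side"):
    c=imaging.get_calibration(n);print(n,c["fovy"],-np.array(c["R"]).T@c["t"],np.round(c["R"],2).tolist(),c["distortion"])
E
```

```text
{'time': 0.1, 'qpos': array([-1.31504073e+00,  2.87131221e-01,  1.57802829e+00,  1.15840559e-05,
        1.27861220e+00, -1.50024574e-01]), 'dq': array([ 8.21551764e-05, -1.27256909e-03, -3.00311786e-03, -1.57529918e-03,
       -4.98071318e-04,  2.84913622e-04]), 'joint_efforts': array([ 1.05094234e-03, -4.07292473e+01, -2.93698204e+01, -1.61212361e-04,
        3.39420978e-03,  8.44096888e-06]), 'eef_pos': array([ 0.26631911, -0.61963795,  0.24905061]), 'tcp_rot': array([ 9.79488070e-01,  2.01499214e-01, -5.20347224e-05, -1.08830016e-03]), 'contact_force': array([ 0.05866064,  0.07161433, -0.17219148]), 'wrist_torque': array([-0.06662468,  0.00152965, -0.06578968]), 'finger_force': 0.0, 'opening': 0.99931073277192}
top 54.10644520950967 [0.35774721 0.04663345 1.01063941] [[-0.02, -1.0, -0.02], [-0.99, 0.02, -0.15], [0.15, 0.01, -0.99]] [0.0076507 0.        0.        0.        0.       ]
side 55.66344699191831 [0.39708625 0.75685715 0.63983459] [[-0.99, -0.14, 0.02], [-0.1, 0.6, -0.79], [0.1, -0.79, -0.61]] [-0.06121738  0.          0.          0.          0.        ]
```

View pics/top0.png

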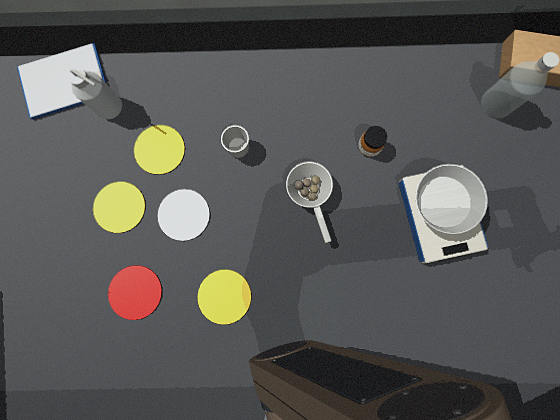

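View pics/side0.png

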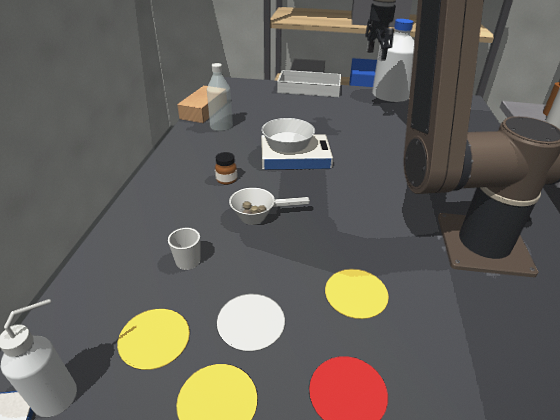

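Top view: the dipper's cup is at (310,186) with the handle end at (327,241). The bowl is at (452,200), the jar at (373,141) and the beaker at (235,140). There are five disc-like things: yellow at (159,149), (119,207) and (224,297), red at (135,292), and white at (184,215). The white one fits the description. The other dipper-like white things are the beaker, which has no handle, and the pad at (62,80). I'll confirm in an enlarged crop.

```bash
python3 - <<'E'
from h import *
c,im,d=load("top0")
cv2.imwrite("pics/crop1.png",cv2.resize(im[110:270,140:350],None,fx=3.7,fy=3.7,interpolation=cv2.INTER_CUBIC))
for n,u,v in[("disc",184,215),("rimL",289,186),("handle mid",321,222),("hend",326,238),("jarcap",375,137),("bowlfloor",444,199),("beaker",235,140),("bench",270,240)]:
    print(n,np.round(world(c,d,u,v,1),3))
c,im,d=load("side0")
for n,u,v in[("disc",251,321),("handle mid",292,203),("hend",306,202),("bowlfloor",288,139)]:
    print("side",n,np.round(world(c,d,u,v,1),3))
# point cloud from both
def cloud(t):
    c,im,d=load(t);v,u=np.mgrid[0:420,0:560];m=d>0
    p=cv2.undistortPoints(np.stack([u[m],v[m]],-1).astype(float)[:,None],K(c),np.array(c["distortion"]))[:,0]
    X=np.c_[p,np.ones(len(p))]*d[m][:,None]; return (X-np.array(c["t"]))@np.array(c["R"]),im[m]
from scipy.optimize import least_squares
def circ(P):
    r=least_squares(lambda q:np.hypot(P[:,0]-q[0],P[:,1]-q[1])-q[2],[*P[:,:2].mean(0),.06],loss="soft_l1",f_scale=.002).x;return np.round(r,4),len(P)
for t,ctr in (("top0",None),("side0",None)):
    X,B=cloud(t);B=B.astype(int)
    w=(B.min(1)>120)&(np.ptp(B,axis=1)<30)
    g=world(*[load("top0")[i] for i in(0,2)],184,215); s=w&(np.hypot(*(X[:,:2]-g[:2]).T)<.075)&(X[:,2]<.015)
    print(t,"disc mean",np.round((X[s].min(0)+X[s].max(0))/2,4),np.round(np.ptp(X[s],axis=0),3),np.median(X[s,2]))
    g=atz(load("top0")[0],310,186,.054); s=(np.hypot(*(X[:,:2]-g[:2]).T)<.065)&(X[:,2]>.048)&(X[:,2]<.065); print(" rim",circ(X[s]))
    g=atz(load("top0")[0],452,200,.095); s=(np.hypot(*(X[:,:2]-g[:2]).T)<.1)&(X[:,2]>.088)&(X[:,2]<.11); print(" bowl",circ(X[s]))
    g=atz(load("top0")[0],322,225,.047); s=(np.hypot(*(X[:,:2]-g[:2]).T)<.05)&(X[:,2]>.038)&(X[:,2]<.054)&w
    H=X[s]; cc=np.cov(H[:,:2].T);ev=np.linalg.eigh(cc)[1][:,1];print(" handle",H.mean(0).round(4),ev.round(3),np.ptp(H@np.r_[ev,0]).round(3),len(H),np.median(H[:,2]))
E
```

```text
disc [0.508 0.296 0.004]
rimL [0.566 0.034 0.045]
handle mid [ 0.478 -0.039  0.046]
hend [ 0.44  -0.05   0.046]
jarcap [ 0.673 -0.171  0.074]
bowlfloor [ 0.525 -0.328  0.054]
beaker [0.698 0.169 0.003]
bench [ 0.442  0.084 -0.001]
side disc [0.508 0.303 0.005]
side handle mid [ 0.471 -0.032  0.042]
side hend [ 0.437 -0.042  0.041]
side bowlfloor [ 0.52  -0.338  0.055]
top0 disc mean [0.5106 0.3    0.0023] [0.13  0.131 0.015] 0.003097267706494387
 rim (array([ 0.5679, -0.013 ,  0.0524]), 339)
 bowl (array([ 0.5188, -0.3264,  0.0767]), 513)
 handle [ 0.4741 -0.0411  0.0459] [-0.961 -0.276] 0.091 248 0.04593396541926066
side0 disc mean [0.5108 0.2987 0.0034] [0.131 0.136 0.01 ] 0.0046221830794505375
 rim (array([ 0.5674, -0.0095,  0.0526]), 293)
 bowl (array([ 0.5202, -0.3246,  0.0761]), 288)
 handle [ 0.4723 -0.0359  0.0452] [-0.958 -0.285] 0.09 215 0.04618942794483881
```

View pics/crop1.png

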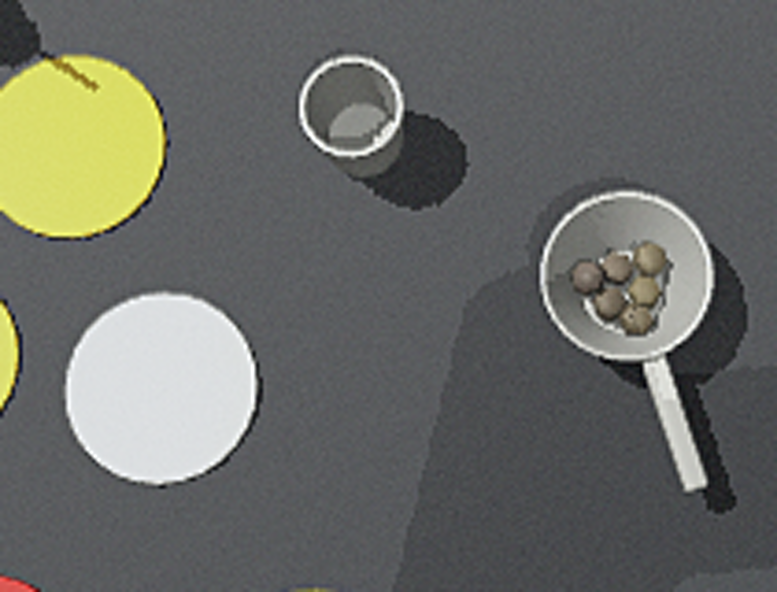

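The crop shows the white disc at crop (162,388), well apart from the yellow and red ones. It also shows the dipper at crop (627,275), with its handle ending at crop (695,485) and six stones inside. Both match the description. Heights agree between the two views: handle top at 46 mm and disc top at 4 mm.

I'll grip the handle from above at about (0.454, -0.044), turned -7°.

```bash
P="python3 -m handwheel"
$P '[0.084,0.256,0,0,0,-0.016,0.084,0.256,0,0,0,-0.016,0.084,0.256,0,0,0,-0.016,0.084,0.256,0,0,0,-0.016,0.084,0.256,0,0,0,-0.016]' 1 100
$P '[0.084,0.256,0,0,0,0,0.084,0.256,0,0,0,0,0.084,0.256,0,0,0,0,0.084,0.256,0,0,0,0,0.084,0.256,0,0,0,0]'
$P '[0.084,0.256,0,0,0,0,0.084,0.256,0,0,0,0,0.084,0.256,0,0,0,0,0.084,0.256,0,0,0,0,0.084,0.256,0,0,0,0]'
$P '[0,0,-0.2,0,0,0,0,0,-0.2,0,0,0,0,0,-0.2,0,0,0,0,0,0,0,0,0]'
python3 - <<'E'
from h import *
c,im,d=snap("wrist","w1");s=ctrl.get_state();print(s["eef_pos"],s["tcp_rot"],s["qpos"].round(3))
print(proj(c,[[.454,-.0445,.046],[.569,-.011,.054]]))
E
```

```text
time: 0.52
eef_pos: [0.3295, -0.4261, 0.2495]
tcp_rot: [0.99, 0.139, -0.0, -0.001]
contact_force: [0.5, -1.0, 0.6]
opening: 0.999
finger_force: 0.0
time: 0.93
eef_pos: [0.3924, -0.2341, 0.2499]
tcp_rot: [0.99, 0.139, -0.0, -0.0]
contact_force: [0.7, 0.8, 0.2]
opening: 1.004
finger_force: 0.0
time: 1.35
eef_pos: [0.4553, -0.0421, 0.2501]
tcp_rot: [0.99, 0.14, 0.0, 0.0]
contact_force: [0.4, -0.5, -0.2]
opening: 1.007
finger_force: 0.0
time: 1.68
eef_pos: [0.451, -0.0422, 0.1538]
tcp_rot: [0.99, 0.14, -0.006, -0.003]
contact_force: [-0.8, -0.4, -0.7]
opening: 1.002
finger_force: 0.0
[ 0.4527425  -0.04300659  0.15685553] [ 0.99016275  0.13985091 -0.00395193 -0.00195872] [-0.318 -0.105  2.178  0.     1.077  0.972]
[[285.14063326 208.85381871]
 [285.42344733  45.03544864]]
```

View pics/w1.png

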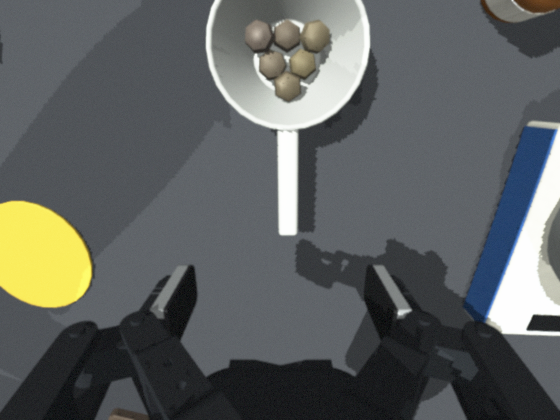

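Wrist view: the handle's centre line runs at column 289 and it ends at row 234. The jaws' centre is at column 285, so I need to shift about 3 mm to -y. The angle is right. Next: lower, grip and lift.

```bash
P="python3 -m handwheel"
$P '[0,-0.017,-0.2,0,0,0,0,0,-0.2,0,0,0,0,0,-0.2,0,0,0,0,0,-0.1,0,0,0,0,0,-0.1,0,0,0]'
$P '[0,0,0,0,0,0,0,0,0,0,0,0,0,0,0,0,0,0,0,0,0,0,0,0,0,0,0,0,0,0]' 0 100
$P '[0,0,0,0,0,0,0,0,0,0,0,0,0,0,0,0,0,0,0,0,0,0,0,0,0,0,0,0,0,0]' 0 100
$P '[0,0,0.03,0,0,0,0,0,0.06,0,0,0,0,0,0.06,0,0,0,0,0,0.06,0,0,0,0,0,0.03,0,0,0]'
python3 - <<'E'
from h import *
snap("side","s1");print(ctrl.get_state()["qpos"].round(2),ctrl.get_state()["wrist_torque"])
E
```

```text
time: 2.15
eef_pos: [0.4564, -0.0474, 0.0409]
tcp_rot: [0.99, 0.139, 0.001, 0.0]
contact_force: [1.1, -0.2, 0.4]
opening: 0.998
finger_force: 0.0
time: 2.57
eef_pos: [0.4567, -0.0471, 0.042]
tcp_rot: [0.99, 0.14, 0.001, 0.001]
contact_force: [0.5, -0.1, 0.0]
opening: 0.297
finger_force: 0.0
time: 2.98
eef_pos: [0.456, -0.0468, 0.0409]
tcp_rot: [0.99, 0.14, 0.001, 0.0]
contact_force: [-0.3, 0.2, 5.0]
opening: 0.168
finger_force: 97.6
time: 3.4
eef_pos: [0.4559, -0.0468, 0.0777]
tcp_rot: [0.99, 0.14, 0.001, 0.0]
contact_force: [1.0, 0.8, -2.0]
opening: 0.163
finger_force: 97.5
[-0.32  0.03  2.22 -0.    0.89  0.97] [0.03536739 0.13389554 0.02472623]
```

View pics/s1.png

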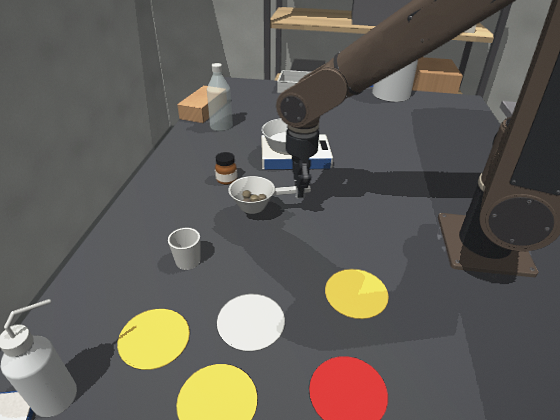

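The side view shows the dipper lifted level with the stones inside, cup at (252,192). I'll raise it and carry it to the bowl.

```bash
P="python3 -m handwheel"
$P '[0,0,0.06,0,0,0,0,0,0.1,0,0,0,0,0,0.1,0,0,0,0,0,0.1,0,0,0,0,0,0.1,0,0,0]'
$P '[0,0,0.1,0,0,0,0,0,0.1,0,0,0,0,0,0.1,0,0,0,0,0,0.1,0,0,0,0,0,0.06,0,0,0]'
$P '[-0.01,-0.05,0,0,0,-0.01,-0.02,-0.1,0,0,0,-0.022,-0.02,-0.1,0,0,0,-0.022,-0.02,-0.1,0,0,0,-0.022,-0.02,-0.1,0,0,0,-0.022]'
$P '[-0.02,-0.1,0,0,0,-0.022,-0.02,-0.1,0,0,0,-0.022,-0.02,-0.1,0,0,0,-0.022,-0.02,-0.1,0,0,0,-0.022,-0.02,-0.1,0,0,0,-0.022]'
$P '[-0.02,-0.1,0,0,0,-0.022,-0.02,-0.1,0,0,0,-0.022,-0.02,-0.1,0,0,0,-0.022,-0.02,-0.1,0,0,0,-0.022,-0.02,-0.1,0,0,0,-0.022]'
$P '[-0.01,-0.05,0,0,0,-0.015,0,0,0,0,0,0,0,0,0,0,0,0]'
python3 - <<'E'
from h import *
snap("top","t2");snap("side","s2");s=ctrl.get_state();print(s["qpos"].round(2),s["eef_pos"])
a=load("t2")[1][130:330,330:560];b=load("s2")[1][60:260,180:410]
cv2.imwrite("pics/c2.png",cv2.resize(np.hstack([a,b]),None,fx=1.73,fy=1.73))
E
```

```text
time: 3.87
eef_pos: [0.455, -0.0466, 0.146]
tcp_rot: [0.99, 0.14, -0.0, -0.0]
contact_force: [-1.0, -0.1, -2.7]
opening: 0.162
finger_force: 97.5
time: 4.28
eef_pos: [0.4558, -0.0468, 0.2162]
tcp_rot: [0.99, 0.14, 0.001, 0.0]
contact_force: [0.3, 1.1, -2.3]
opening: 0.169
finger_force: 97.6
time: 4.7
eef_pos: [0.4409, -0.115, 0.2131]
tcp_rot: [0.998, 0.062, -0.001, -0.0]
contact_force: [0.5, 0.7, -1.9]
opening: 0.164
finger_force: 97.5
time: 5.12
eef_pos: [0.4258, -0.19, 0.213]
tcp_rot: [1.0, -0.025, -0.001, -0.001]
contact_force: [-0.3, -0.6, -2.4]
opening: 0.163
finger_force: 97.5
time: 5.53
eef_pos: [0.4108, -0.2649, 0.2129]
tcp_rot: [0.994, -0.111, -0.001, -0.001]
contact_force: [0.0, -0.1, -3.0]
opening: 0.165
finger_force: 97.5
time: 5.78
eef_pos: [0.41, -0.2715, 0.2135]
tcp_rot: [0.993, -0.121, -0.001, -0.001]
contact_force: [-0.2, -0.5, -2.2]
opening: 0.164
finger_force: 97.6
[-0.79 -0.09  2.05  0.    1.18  1.02] [ 0.41031414 -0.2709651   0.21383523]
```

View pics/c2.png

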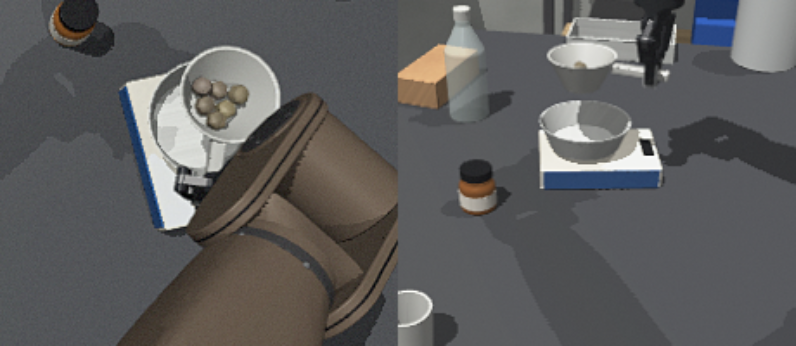

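Left is top, right is side. The cup hangs level over the bowl with the stones still in it. I'll measure the rim before pouring.

```bash
cat >> h.py <<'E'
from scipy.optimize import least_squares
def cloud(t):
    c,im,d=load(t);v,u=np.mgrid[0:420,0:560];m=d>0
    p=cv2.undistortPoints(np.stack([u[m],v[m]],-1).astype(float)[:,None],K(c),np.array(c["distortion"]))[:,0]
    X=np.c_[p,np.ones(len(p))]*d[m][:,None]; return (X-np.array(c["t"]))@np.array(c["R"]),im[m].astype(int)
def circ(P,r0=.056):
    return least_squares(lambda q:np.hypot(P[:,0]-q[0],P[:,1]-q[1])-q[2],[*P[:,:2].mean(0),r0],loss="soft_l1",f_scale=.002).x.round(4)
E
python3 - <<'E'
from h import *
for t in("t2","s2"):
    X,B=cloud(t)
    w=(np.ptp(B,axis=1)<25)&(B.min(1)>90)&(np.hypot(X[:,0]-.526,X[:,1]+.301)<.075)&(X[:,2]>.19)&(X[:,2]<.26)
    P=X[w];r=np.hypot(P[:,0]-.526,P[:,1]+.301)
    P=P[P[:,2]>.218];q=circ(P);e=P[abs(np.hypot(P[:,0]-q[0],P[:,1]-q[1])-q[2])<.004]
    A=np.c_[e[:,:2]-q[:2],np.ones(len(e))];print(t,q,len(P),np.linalg.lstsq(A,e[:,2],rcond=None)[0].round(3))
E
```

```text
t2 [ 0.5234 -0.2982  0.0525] 441 [-0.011  0.014  0.222]
s2 [ 0.5245 -0.2953  0.0521] 157 [-0.013  0.019  0.222]
```

```bash
P="python3 -m handwheel"
$P '[0,0,-0.025,0.058,-0.0144,0,0,0,-0.025,0.058,-0.0144,0,0,0,-0.025,0.058,-0.0144,0,0,0,-0.025,0.058,-0.0144,0,0,0,-0.025,0.058,-0.0144,0]'
python3 -c "
from h import *
s=ctrl.get_state();print(s['qpos'].round(2))"
$P '[0,0,0,0.058,-0.0144,0,0,0,0,0.058,-0.0144,0,0,0,0,0.058,-0.0144,0]'
python3 -c "
from h import *
s=ctrl.get_state();print(s['qpos'].round(2))"
```

```text
time: 6.3
eef_pos: [0.411, -0.2714, 0.196]
tcp_rot: [0.965, -0.117, 0.029, -0.232]
contact_force: [-1.3, 0.1, -3.4]
opening: 0.164
finger_force: 97.6
[-0.96  0.06  1.99  0.35  1.43  0.74]
time: 6.55
eef_pos: [0.4109, -0.2717, 0.1958]
tcp_rot: [0.923, -0.112, 0.045, -0.365]
contact_force: [-0.1, 0.3, -2.4]
opening: 0.171
finger_force: 97.8
[-1.03  0.17  1.94  0.5   1.61  0.65]
```

```bash
P="python3 -m handwheel"
$P '[0,0,0,0.058,-0.0144,0,0,0,0,0.058,-0.0144,0,0,0,0,0.058,-0.0144,0,0,0,0,0.058,-0.0144,0,0,0,0,0.04,-0.01,0]'
$P '[0,0,0,0.04,-0.01,0,0,0,0,0.04,-0.01,0,0,0,0,0.04,-0.01,0,0,0,0,0.04,-0.01,0,0,0,0,0.04,-0.01,0]'
$P '[0,0,0,0.04,-0.01,0,0,0,0,0.04,-0.01,0,0,0,0,0.04,-0.01,0,0,0,0,0.04,-0.01,0,0,0,0,0.04,-0.01,0]'
python3 - <<'E'
from h import *
snap("top","t3");snap("side","s3");s=ctrl.get_state();print(s["qpos"].round(2),s["eef_pos"])
a=load("t3")[1][130:330,330:560];b=load("s3")[1][60:260,180:410]
cv2.imwrite("pics/c3.png",cv2.resize(np.hstack([a,b]),None,fx=1.73,fy=1.73))
E
```

```text
time: 6.97
eef_pos: [0.4107, -0.2717, 0.1947]
tcp_rot: [0.821, -0.101, 0.068, -0.557]
contact_force: [-0.3, 0.1, -2.8]
opening: 0.166
finger_force: 97.9
time: 7.38
eef_pos: [0.4112, -0.2716, 0.1954]
tcp_rot: [0.721, -0.088, 0.084, -0.682]
contact_force: [1.0, 0.4, -2.0]
opening: 0.164
finger_force: 98.1
time: 7.8
eef_pos: [0.4114, -0.2716, 0.1955]
tcp_rot: [-0.602, 0.073, -0.097, 0.789]
contact_force: [1.0, -0.1, -1.2]
opening: 0.163
finger_force: 98.1
[-1.1   0.63  1.85  0.99  2.29  0.56] [ 0.41097025 -0.2704989   0.19400595]
```

View pics/c3.png

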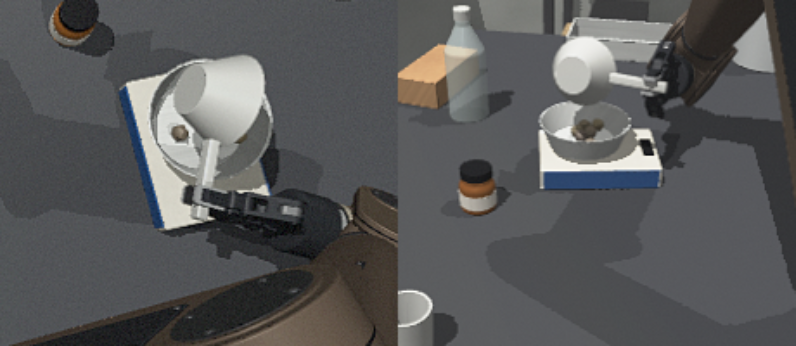

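The dipper is rolled about 105°. Several stones lie in the bowl (side crop (588,128), top crop (180,132)). I'll go a little further to make sure it empties, then rise and roll back.

```bash
P="python3 -m handwheel"
$P '[0,0,0,0.04,-0.01,0,0,0,0,0.04,-0.01,0,0,0,0,0.04,-0.01,0,0,0,0,0,0,0,0,0,0,0,0,0]'
$P '[0,0,0.06,0,0,0,0,0,0.08,0,0,0,0,0,0.08,0,0,0,0,0,0.08,0,0,0,0,0,0,0,0,0]'
$P '[0,0,0,-0.0628,0.01564,0,0,0,0,-0.0628,0.01564,0,0,0,0,-0.0628,0.01564,0,0,0,0,-0.0628,0.01564,0,0,0,0,-0.0628,0.01564,0]'
$P '[0,0,0,-0.0628,0.01564,0,0,0,0,-0.0628,0.01564,0,0,0,0,-0.0628,0.01564,0,0,0,0,-0.0628,0.01564,0,0,0,0,-0.0628,0.01564,0]'
$P '[0,0,0,-0.0628,0.01564,0,0,0,0,-0.0628,0.01564,0,0,0,0,-0.0628,0.01564,0,0,0,0,-0.0628,0.01564,0,0,0,0,-0.0628,0.01564,0]'
$P '[0,0,0,-0.0628,0.01564,0,0,0,0,-0.0628,0.01564,0,0,0,0,-0.0628,0.01564,0,0,0,0,-0.0628,0.01564,0,0,0,0,-0.0628,0.01564,0]'
$P '[0.02,0.16,0,0,0,0,0.02,0.2,0,0,0,0,0.02,0.2,0,0,0,0,0.02,0.2,0,0,0,0,0.02,0.2,0,0,0,0]'
$P '[0,0,0,0,0,0,0,0,0,0,0,0]'
python3 - <<'E'
from h import *
snap("top","t4");snap("side","s4");s=ctrl.get_state();print(s["qpos"].round(2),s["eef_pos"],s["tcp_rot"])
a=load("t4")[1][130:330,260:520];b=load("s4")[1][90:190,200:330];b=cv2.resize(b,(260,200))
cv2.imwrite("pics/c4.png",cv2.resize(np.hstack([a,b]),None,fx=1.53,fy=1.53,interpolation=2))
E
```

```text
time: 8.32
eef_pos: [0.411, -0.2713, 0.1954]
tcp_rot: [-0.524, 0.063, -0.103, 0.843]
contact_force: [0.7, -0.1, -0.6]
opening: 0.167
finger_force: 98.2
time: 8.73
eef_pos: [0.4107, -0.2726, 0.2442]
tcp_rot: [-0.525, 0.061, -0.105, 0.842]
contact_force: [0.5, -0.1, -1.7]
opening: 0.165
finger_force: 98.1
time: 9.15
eef_pos: [0.4103, -0.2722, 0.241]
tcp_rot: [0.72, -0.088, 0.084, -0.683]
contact_force: [0.4, 0.4, -1.0]
opening: 0.165
finger_force: 98.1
time: 9.57
eef_pos: [0.4102, -0.2722, 0.2413]
tcp_rot: [0.869, -0.106, 0.06, -0.48]
contact_force: [-0.3, 0.8, -1.0]
opening: 0.169
finger_force: 98.0
time: 9.98
eef_pos: [0.4101, -0.2719, 0.2417]
tcp_rot: [0.962, -0.117, 0.031, -0.247]
contact_force: [-0.6, 0.5, -1.4]
opening: 0.162
finger_force: 97.9
time: 10.4
eef_pos: [0.4101, -0.2715, 0.2417]
tcp_rot: [0.993, -0.121, 0.0, 0.002]
contact_force: [-0.1, -0.1, -1.5]
opening: 0.165
finger_force: 97.8
time: 10.82
eef_pos: [0.4246, -0.1259, 0.2408]
tcp_rot: [0.993, -0.121, -0.001, -0.001]
contact_force: [0.5, 0.3, -2.2]
opening: 0.164
finger_force: 97.9
time: 10.98
eef_pos: [0.425, -0.1262, 0.2408]
tcp_rot: [0.993, -0.119, -0.0, -0.0]
contact_force: [-0.4, -0.1, -1.3]
opening: 0.166
finger_force: 98.0
[-0.52 -0.24  2.13 -0.    1.25  1.29] [ 0.42520093 -0.12789787  0.24087272] [ 9.92664696e-01 -1.20899648e-01 -2.59282259e-04  9.24342895e-05]
```

View pics/c4.png

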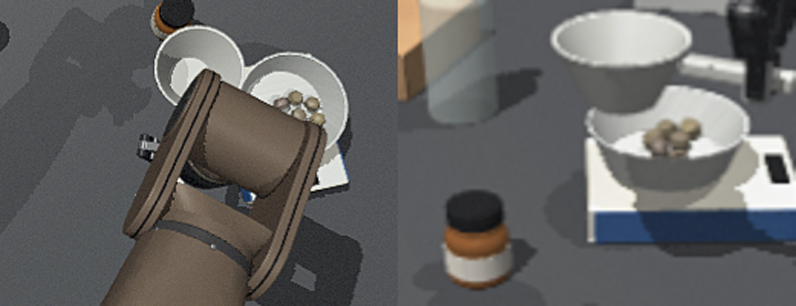

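Both views show the stones bunched in the bowl (side crop (672,138), top crop (298,107)). The dipper looks empty and is well gripped. Next I'll carry it to the disc, yawed to 30°.

```bash
P="python3 -m handwheel"
$P '[0.04,0.1635,0,0,0,0.0325,0.04,0.1635,0,0,0,0.0325,0.04,0.1635,0,0,0,0.0325,0.04,0.1635,0,0,0,0.0325,0.04,0.1635,0,0,0,0.0325]'
$P '[0,0.1635,0,0,0,0.0325,0,0.1635,0,0,0,0.0325,0,0.1635,0,0,0,0.0325,0,0.1635,0,0,0,0.0325,0,0.1635,0,0,0,0.0325]'
$P '[-0.06,0.1635,0,0,0,0.0325,-0.06,0.1635,0,0,0,0.0325,-0.06,0.1635,0,0,0,0.0325,-0.06,0.1635,0,0,0,0.0325,-0.06,0.1635,0,0,0,0.0325]'
$P '[0,0,-0.15,0,0,0,0,0,-0.2,0,0,0,0,0,-0.2,0,0,0,0,0,-0.2,0,0,0,0,0,-0.15,0,0,0]'
$P '[0,0,0,0,0,0,0,0,0,0,0,0]'
python3 - <<'E'
from h import *
snap("top","t5");snap("side","s5");s=ctrl.get_state();print(s["qpos"].round(2),s["eef_pos"],s["tcp_rot"])
g=np.array([.511,.2995])
for t in("t5","s5"):
    X,B=cloud(t)
    P=X[(np.ptp(B,axis=1)<25)&(B.min(1)>90)&(np.hypot(*(X[:,:2]-g).T)<.075)&(X[:,2]>.1)&(X[:,2]<.18)]
    zt=np.percentile(P[:,2],98);P=P[P[:,2]>zt-.008];q=circ(P);e=P[abs(np.hypot(P[:,0]-q[0],P[:,1]-q[1])-q[2])<.004]
    print(t,zt,q,len(P),np.linalg.lstsq(np.c_[e[:,:2]-q[:2],np.ones(len(e))],e[:,2],rcond=None)[0].round(3))
a=load("t5")[1][110:310,130:530]
b=cv2.resize(load("s5")[1][100:400,150:400],(333,400))
cv2.imwrite("pics/c5.png",np.vstack([cv2.resize(a,(790,395),interpolation=2)]))
E
```

```text
time: 11.5
eef_pos: [0.4557, -0.0053, 0.2407]
tcp_rot: [1.0, 0.006, -0.0, 0.0]
contact_force: [-0.4, -0.6, -1.4]
opening: 0.167
finger_force: 98.0
time: 11.92
eef_pos: [0.4558, 0.1175, 0.2407]
tcp_rot: [0.991, 0.134, -0.0, 0.0]
contact_force: [-0.2, -1.1, -1.4]
opening: 0.162
finger_force: 98.0
time: 12.33
eef_pos: [0.4107, 0.2402, 0.2407]
tcp_rot: [0.966, 0.259, -0.0, 0.0]
contact_force: [1.3, 0.5, -1.7]
opening: 0.17
finger_force: 98.0
time: 12.75
eef_pos: [0.4101, 0.2388, 0.1032]
tcp_rot: [0.966, 0.258, -0.002, 0.0]
contact_force: [-0.5, -0.2, -2.0]
opening: 0.165
finger_force: 98.2
time: 12.92
eef_pos: [0.4103, 0.2391, 0.1046]
tcp_rot: [0.966, 0.258, -0.002, 0.0]
contact_force: [0.4, 0.9, -0.7]
opening: 0.167
finger_force: 98.1
[ 0.31  0.02  2.16 -0.    0.96  1.36] [0.41229811 0.24008253 0.10739101] [ 9.66139127e-01  2.58018724e-01  1.23521887e-03 -1.84064784e-05]
t5 0.11648425599915138 [0.5113 0.2973 0.0521] 289 [-0.006 -0.008  0.113]
s5 0.1192214005771036 [0.5117 0.3019 0.0528] 626 [-0.016  0.017  0.116]
```

View pics/c5.png

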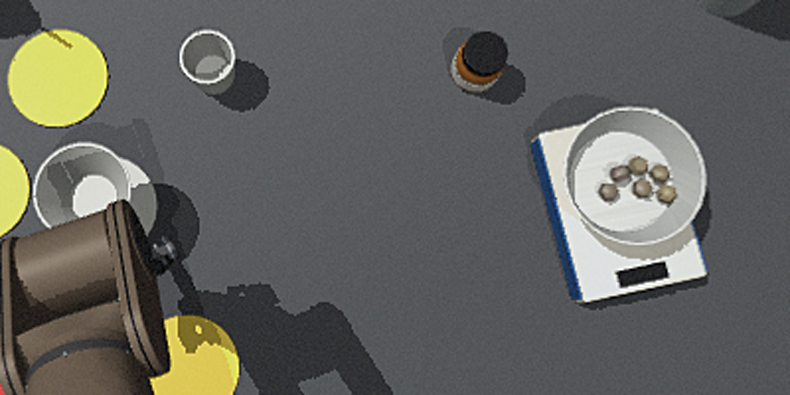

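The picture shows six stones in the bowl (crop (608,192), (621,174), (638,165), (659,173), (642,188), (667,194)). The cup is empty, level and centred on the disc within 3 mm. Contact should come at TCP z of about 0.045, so I'll lower gently.

```bash
P="python3 -m handwheel"
$P '[0,0,-0.1,0,0,0,0,0,-0.1,0,0,0,0,0,-0.08,0,0,0,0,0,-0.04,0,0,0,0,0,0,0,0,0]'
$P '[0,0,-0.015,0,0,0,0,0,-0.015,0,0,0,0,0,-0.015,0,0,0,0,0,-0.01,0,0,0,0,0,0,0,0,0]'
$P '[0,0,-0.01,0,0,0,0,0,-0.005,0,0,0,0,0,0,0,0,0]'
```

```text
time: 13.43
eef_pos: [0.411, 0.2402, 0.058]
tcp_rot: [0.966, 0.258, -0.0, 0.0]
contact_force: [-0.7, -0.2, -1.0]
opening: 0.164
finger_force: 98.2
time: 13.85
eef_pos: [0.4105, 0.2402, 0.0493]
tcp_rot: [0.966, 0.259, -0.0, 0.0]
contact_force: [0.9, 0.4, -1.6]
opening: 0.164
finger_force: 98.2
time: 14.1
eef_pos: [0.4105, 0.2402, 0.047]
tcp_rot: [0.966, 0.259, -0.0, 0.0]
contact_force: [-0.3, -0.1, -0.5]
opening: 0.165
finger_force: 98.2
```

```bash
P="python3 -m handwheel"
$P '[0,0,-0.005,0,0,0,0,0,-0.003,0,0,0,0,0,0,0,0,0,0,0,0,0,0,0]'
$P '[0,0,-0.004,0,0,0,0,0,-0.003,0,0,0,0,0,0,0,0,0,0,0,0,0,0,0]'
```

```text
time: 14.43
eef_pos: [0.4105, 0.2402, 0.046]
tcp_rot: [0.966, 0.259, -0.0, 0.0]
contact_force: [-0.0, -0.6, 0.7]
opening: 0.161
finger_force: 98.5
time: 14.77
eef_pos: [0.4104, 0.2401, 0.0452]
tcp_rot: [0.966, 0.259, -0.001, 0.0]
contact_force: [-3.3, -3.0, 6.3]
opening: 0.163
finger_force: 99.0
```

It touches with about 6 N. I'll let go and back away upward.

```bash
P="python3 -m handwheel"
$P '[0,0,0,0,0,0,0,0,0,0,0,0,0,0,0,0,0,0,0,0,0,0,0,0,0,0,0,0,0,0]' 0.6 20
$P '[0,0,0.03,0,0,0,0,0,0.08,0,0,0,0,0,0.15,0,0,0,0,0,0.2,0,0,0,0,0,0.2,0,0,0]'
$P '[0,-0.1,0.2,0,0,0,0,-0.2,0.1,0,0,0,0,-0.2,0,0,0,0,0,-0.2,0,0,0,0,0,-0.2,0,0,0,0]'
$P '[0,-0.2,0,0,0,0,0,-0.1,0,0,0,0,0,0,0,0,0,0,0,0,0,0,0,0]'
python3 - <<'E'
from h import *
snap("top","t6");snap("side","s6")
g=np.array([.511,.2995])
for t in("t6","s6"):
    X,B=cloud(t)
    P=X[(np.ptp(B,axis=1)<25)&(B.min(1)>90)&(np.hypot(*(X[:,:2]-g).T)<.08)&(X[:,2]>.02)&(X[:,2]<.08)]
    zt=np.percentile(P[:,2],98);P=P[P[:,2]>zt-.008];q=circ(P);e=P[abs(np.hypot(P[:,0]-q[0],P[:,1]-q[1])-q[2])<.004]
    print(t,zt,q,len(P),np.linalg.lstsq(np.c_[e[:,:2]-q[:2],np.ones(len(e))],e[:,2],rcond=None)[0].round(3))
a=load("t6")[1][110:310,130:530];b=load("s6")[1][200:400,150:400]
cv2.imwrite("pics/c6.png",cv2.resize(np.hstack([a,b]),None,fx=1.22,fy=1.22,interpolation=2))
E
```

```text
time: 15.18
eef_pos: [0.4106, 0.2402, 0.0448]
tcp_rot: [0.966, 0.259, -0.0, 0.0]
contact_force: [-0.6, -0.3, 0.0]
opening: 0.597
finger_force: 0.0
time: 15.6
eef_pos: [0.4098, 0.2399, 0.1444]
tcp_rot: [0.966, 0.259, -0.001, 0.0]
contact_force: [1.1, -0.3, 0.2]
opening: 0.599
finger_force: 0.0
time: 16.02
eef_pos: [0.4105, 0.1041, 0.1898]
tcp_rot: [0.966, 0.259, 0.001, 0.0]
contact_force: [-0.1, -0.4, -0.4]
opening: 0.596
finger_force: 0.0
time: 16.35
eef_pos: [0.4105, 0.0597, 0.1891]
tcp_rot: [0.966, 0.258, 0.0, -0.0]
contact_force: [-0.3, -0.0, 0.6]
opening: 0.598
finger_force: 0.0
t6 0.05924088265942907 [0.5109 0.2982 0.0524] 382 [-0.004 -0.008  0.056]
s6 0.05986806424148068 [0.5106 0.3023 0.0525] 576 [-0.008  0.024  0.057]
```

View pics/c6.png

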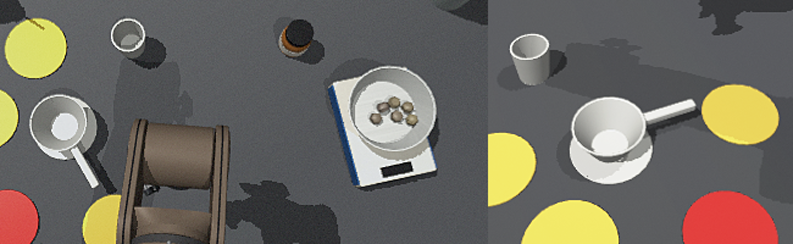

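The dipper stands level and empty on the white disc (crop (610,135)), and all six stones are in the bowl (crop (395,110)). The jar and beaker are where they were, and the arm is clear of everything.

```bash
python3 -c "
from plant import ctrl
print(ctrl.sign_off())"
```

```text
the job is handed in; nothing more can be done
None
```

I handed the job in at about 16 s: the last pictures show all six stones in the bowl, the empty dipper upright and released within about 3 mm of the white disc's centre, and the jar and beaker where they were; the sign-off gave no verdict.

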